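# Make up the vacuum kit and the power-supply kit

### The job

Make up two repair kits from the parts on the drawing: in the oblong tray, the full one of the two sealed canisters (lift them to feel which is heavy) upright in the round cup and the large flange flat in the open end beside it; in the square tray, the copper choke down over the post and the heat sink beside it, lying base down on the tray floor. The small flange is not needed and stays where it is, the empty canister ends standing where it stood, and the multimeter and solder spool are left alone. Set everything down rather than dropping it, and never tip a canister over.

Things in the scene. Friction and masses are not known exactly. Their poses are not given: they have to be found in the camera images.
- oblong_tray: Target, fixed. Oblong dark steel tray, 240 mm along its x, 125 mm along y, walls 4 mm thick, 20 mm high, floor 4 mm thick. Origin: centre of its underside. A round cup (inside diameter 72 mm, wall 4 mm, rim 20 mm over the bench) stands on its floor at x = -58 mm, y = 0 in its frame; the other end (x = -18 to +116 mm) is open floor, its middle at x = +51 mm, y = 0.
- square_tray: Target, fixed. Square dark steel tray, 190 x 190 mm, walls 4 mm thick, 20 mm high, floor 4 mm thick. Origin: centre of its underside. A steel post of diameter 10 mm stands on its floor at x = 0, y = +45 mm in its frame, its top 34 mm over the bench; the heat sink goes in the open half at y below 0, its middle at x = 0, y = -42 mm.
- canister_a: Sealed plain aluminium can, upright, diameter 50 mm, 62 mm tall, origin at the centre of its underside, z up. It looks exactly like the other canister; one of the two is full (about 0.5 kg) and the other empty (about 0.1 kg), which only lifting tells. Stands loose on the bench.
- canister_b: Sealed plain aluminium can, upright, diameter 50 mm, 62 mm tall, origin at the centre of its underside, z up. It looks exactly like the other canister; one of the two is full (about 0.5 kg) and the other empty (about 0.1 kg), which only lifting tells. Stands loose on the bench.
- large_flange: Large blank vacuum flange, bare steel: a disc of diameter 55 mm, 12 mm thick, with a central boss of diameter 30 mm that rises to 18 mm. Lies boss up; origin at the centre of its underside, z up. Loose, about 0.2 kg.
- small_flange: Small blank vacuum flange, same make: diameter 38 mm, 12 mm thick, boss of diameter 21 mm that rises to 18 mm. Origin at the centre of its underside. Loose, about 0.1 kg; not needed in a kit.
- heat_sink: Aluminium heat sink, 60 mm along its x, 42 mm along its y, 30 mm tall: an 8 mm base plate with five upright fins that run along x; grip it across the 42 mm (its y). Base down, fins up; origin at the centre of its underside. Loose, about 0.11 kg.
- choke: Copper-wound toroidal choke lying flat: a ring of outside diameter 56 mm, hole diameter 26 mm, 22 mm tall, with an open hole right through. Origin at the centre of its underside, on the hole's axis. Loose, about 0.16 kg.
- multimeter: Bystander: black hand-held multimeter lying flat, 85 mm along its x, 160 mm along its y, 40 mm tall, origin at the centre of its underside. Loose; leave alone.
- solder_spool: Bystander: spool of solder standing on its flange, diameter 60 mm, 46 mm tall, origin at the centre of its underside. Loose; leave alone.
Mind the look-alikes: they are no part of the job. Of the things like the choke, leave any that is purple or turquoise; of the rest the smaller one is meant.

How it is judged:
At the end, for the whole second after the job is handed in: Full canister upright in the cup (14 mm; weighs over 2.5 N), large flange flat in the open end; choke flat round the post (12 mm), heat sink base down in the other half; on the tray floors, leaning under 0.12 rad, at rest. Empty canister upright within 40 mm, small flange 30 mm, of start (((x of canister_a in the frame of oblong_tray between -0.072 and -0.044 m and y of canister_a in the frame of oblong_tray between -0.014 and 0.014 m and z of canister_a in the frame of oblong_tray between 0 and 0.01 m and angle between each of canister_a, canister_b's own z axis and vertical below 0.12 rad and linear speed of each of canister_a, canister_b below 0.02 m/s and contact force between canister_a and oblong_tray above 2.5 N and distance of canister_b from where it was at the start of the episode below 0.04 m) or (x of canister_b in the frame of oblong_tray between -0.072 and -0.044 m and y of canister_b in the frame of oblong_tray between -0.014 and 0.014 m and z of canister_b in the frame of oblong_tray between 0 and 0.01 m and angle between each of canister_b, canister_a's own z axis and vertical below 0.12 rad and linear speed of each of canister_b, canister_a below 0.02 m/s and contact force between canister_b and oblong_tray above 2.5 N and distance of canister_a from where it was at the start of the episode below 0.04 m)) and x of large_flange in the frame of oblong_tray between 0 and 0.094 m and y of large_flange in the frame of oblong_tray between -0.036 and 0.036 m and z of large_flange in the frame of oblong_tray between 0 and 0.01 m and angle between each of large_flange, choke, heat_sink, small_flange's own z axis and vertical below 0.12 rad and linear speed of each of large_flange, choke, heat_sink, small_flange below 0.02 m/s and x of choke in the frame of square_tray between -0.012 and 0.012 m and y of choke in the frame of square_tray between 0.033 and 0.057 m and z of choke in the frame of square_tray between 0 and 0.01 m and x of heat_sink in the frame of square_tray between -0.074 and 0.074 m and y of heat_sink in the frame of square_tray between -0.074 and 0.008 m and z of heat_sink in the frame of square_tray between 0 and 0.01 m and distance of small_flange from where it was at the start of the episode below 0.03 m); the robot touches nothing.
It fails at once if A stock part is dropped or thrown (faster than 0.7 m/s with no finger on it: a fall of more than about 25 mm) ((linear speed of canister_a above 0.7 m/s and contact force between the fingers and canister_a below 0.05 N) or (linear speed of canister_b above 0.7 m/s and contact force between the fingers and canister_b below 0.05 N) or (linear speed of large_flange above 0.7 m/s and contact force between the fingers and large_flange below 0.05 N) or (linear speed of small_flange above 0.7 m/s and contact force between the fingers and small_flange below 0.05 N) or (linear speed of heat_sink above 0.7 m/s and contact force between the fingers and heat_sink below 0.05 N) or (linear speed of choke above 0.7 m/s and contact force between the fingers and choke below 0.05 N)).
It fails at once if A canister is tipped over (leans more than 0.6 rad) (angle between any of canister_a, canister_b's own z axis and vertical above 0.6 rad).
It fails at once if The multimeter or the solder spool is pushed more than 30 mm (distance of any of multimeter, solder_spool from where it was at the start of the episode above 0.03 m).
It also fails if it takes over 109 s, if anything falls off the work surface, if the arm or the gripper's body presses on something with over 40 N, if the wrist force passes 120 N, or if a joint passes its speed limit or range.

### The arm

A 6-joint arm with a two-finger parallel gripper is mounted at the origin on the work surface. World frame = base frame: x ahead of the robot, y to its left, z up, the work surface at z = 0. Lengths are in m, angles in rad, forces in N, time in s.
With the tool pointing down it reaches from about 0.25 to 0.85 m from the base axis. Payload 12.5 kg.
Tool frame: the origin (TCP) lies midway between the tips of the shut fingers; the grasp point (between the pads) lies 19 mm behind it (ctrl.grip_point_offset is the z of the grasp point in the tool frame, in m); z points along the fingers, y is the line along which they close (so a half turn about z gives the same grasp; the last joint's range is limited). The gripper opens to 93 mm and grips with 3 to 60 N. Pads are 15 mm wide; open, the fingers measure 128 mm over their backs; the gripper's body (75 mm by 188 mm) begins 65 mm behind the grasp point.
Start: joints at [1.097, 0.351, 1.652, -0, 1.139, -0.085], TCP at [0.208, 0.509, 0.219] pointing down, gripper open.
Joint ranges: [-2.75, 2.75], [-0.79, 2.1], [0.01, 2.65], [-1.57, 4.71], [0.07, 3.14], [-2.87, 2.87]. Speed limits (rad/s): [2.22, 2.22, 2.79, 3.14, 3.14, 3.14].

### API

Orientations are given as a unit quaternion [x, y, z, w].
In Python, from bench import ctrl gives the robot as it stands.
- The arm moves only by the tool arm_command, never from a script. Its argument "rows" is one flat list of numbers, 5 for each row, row after row: the opening, from 0 (shut) to 1 (fully open), then the shift along the tool's x, y, z in mm, then the turn about the tool's z in rad. A call has 1 to 8 rows; each row is the pose to reach, as a shift and turn from the pose commanded when the call began, along the tool's axes at that moment; what a row does not reach only later rows make up. A row lasts 1/10 s, in which the tool goes at most 50 mm and 8.59 degrees, less where a joint would pass 70% of its speed; a pose out of reach is approached as far as the arm can. A call with a gripper value outside its range is refused whole. The fingers move at their own pace and stop on an object; "grip_force" is the grip in N (left out, the last holds). Time passes only in rows, so rows that repeat a pose let the fingers close. It gives the time, the measured TCP pose, the force, the opening and the grip force at its end, in the units of the state.
- ctrl.read_state(): the state, without advancing time (a new reading comes with each control period).
- ctrl.camera(name): name is "scene" or "top" or "wrist"; returns a dict with "img" (400x640x3 uint8, red, green, blue), "fx", "fy", "cx", "cy" (pixels), "k1" (the pictures are not rectified: a ray, as slopes to the right and down, at radius r is drawn at 1 + k1 r^2 times it, then the intrinsics apply), "rvec" (rotation vector, rad) and "tvec" (3), from world to camera coordinates, as OpenCV has them; the wrist camera has in their place "hand_eye" (4x4, takes a point from camera to tool coordinates, whose origin is the TCP and whose axes are the flange's). Camera axes: x right, y down, z forward; pixel columns grow to the right and rows downward; lengths in m; the calibration is good to about 2 mm. A picture is of the moment at which its call begins: read the wrist's pose just before it. There is no depth.
- ctrl.sign_off(): hands the job in; it is judged then, once.
The state is a dict: "time_s": time; "qpos": joint angles; "qd": joint speeds; "tau": joint torques, N m; "ee_pos": TCP position; "tool_rot": TCP orientation; "ft_force": force on the tool from outside, world axes, zero at the start; "ft_torque": the same for the moment, N m; "finger_gap": finger opening in m; "grasp_force": force on a finger pad.
Only numpy, scipy, OpenCV 4.12 (cv2) and the standard library are available. Lean on these libraries where they do the work, as an engineer would, in place of code of your own. Each camera call takes 0.05 s, during which the arm holds its last target. There are 200 camera calls.

## Working session

There is one attempt and no reset: what is moved stays moved. The work goes in short steps, Python scripts to look and compute and a tool call to move; the robot and the scene stay as the last step left them, time stands still between calls to the robot, and variables do not carry over. Pictures are saved under pics/ and viewed, at most 14 in all, crops included, and the job is handed in when it is done.

Besides the shell and the picture viewer there is one more tool, called as name(argument=value, ...) on one line, values as JSON. arm_command: Moves the arm, as the interface text tells. Its arguments: {"type":"object","properties":{"rows":{"type":"array"},"grip_force":{"type":"number"}},"required":["rows"]}

```bash
mkdir -p pics; cat > h.py <<'E'
import numpy as np, cv2
from bench import ctrl
from scipy.spatial.transform import Rotation as R
def shot(name,fn):
    s=ctrl.read_state(); c=ctrl.camera(name); cv2.imwrite('pics/'+fn,c['img'][:,:,::-1])
    np.save('pics/'+fn+'.npy',np.array([c,s],dtype=object),allow_pickle=True); return c,s
def load(fn): return np.load('pics/'+fn+'.npy',allow_pickle=True)
def pose(c,s):
    if 'rvec' in c:
        Rw=cv2.Rodrigues(np.array(c['rvec'],float))[0]; return Rw.T,-Rw.T@np.array(c['tvec'],float).ravel()
    T=np.eye(4);T[:3,:3]=R.from_quat(s['tool_rot']).as_matrix();T[:3,3]=s['ee_pos'];T=T@np.array(c['hand_eye']);return T[:3,:3],T[:3,3]
def p2w(fn,u,v,z):
    c,s=load(fn);A,o=pose(c,s)
    K=np.array([[c['fx'],0,c['cx']],[0,c['fy'],c['cy']],[0,0,1]],float)
    # drawn = ray*(1+k1 r^2)
    n=cv2.undistortPointsIter(np.array([[[u,v]]],float),K,np.array([c['k1'],0,0,0],float),None,None,(3,50,1e-10))[0,0]
    d=A@np.array([n[0],n[1],1]);return o+d*(z-o[2])/d[2]
def w2p(fn,P):
    c,s=load(fn);A,o=pose(c,s);q=(np.atleast_2d(P)-o)@A;n=q[:,:2]/q[:,2:];n=n*(1+c['k1']*(n**2).sum(1,keepdims=True))
    return n*[c['fx'],c['fy']]+[c['cx'],c['cy']]
def tool(dx):  # world displacement -> tool mm
    s=ctrl.read_state();return R.from_quat(s['tool_rot']).as_matrix().T@np.array(dx)*1000
E
python3 - <<'E'
from h import *
shot('top','t0.png');shot('scene','s0.png')
for f in('t0','s0'):
    im=cv2.imread(f'pics/{f}.png');cv2.imwrite(f'pics/{f}b.png',cv2.resize(im,(800,500),interpolation=cv2.INTER_CUBIC))
s=ctrl.read_state();print(R.from_quat(s['tool_rot']).as_matrix().round(3),s['ft_force'],s['finger_gap'],ctrl.grip_point_offset)
E
```

```text
[[-0.925  0.379 -0.   ]
 [ 0.379  0.925 -0.001]
 [ 0.    -0.001 -1.   ]] [-0.58728938  0.31527383 -0.80211046] 0.09288180067455445 -0.0188
```

View pics/t0b.png

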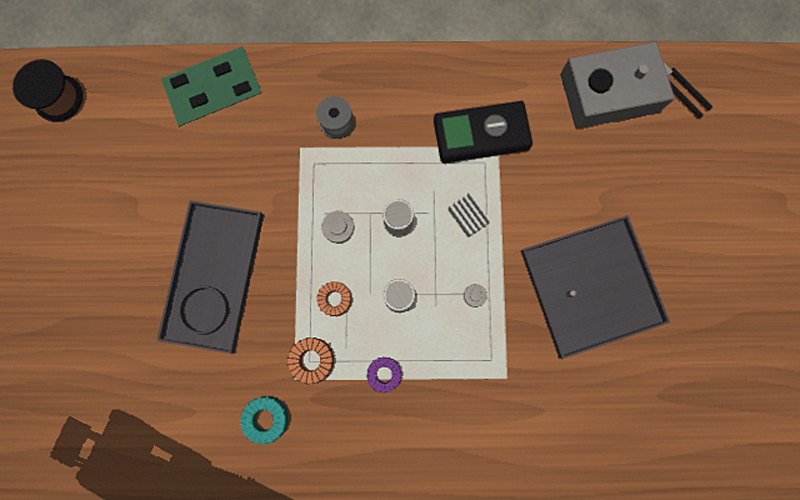

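View pics/s0b.png

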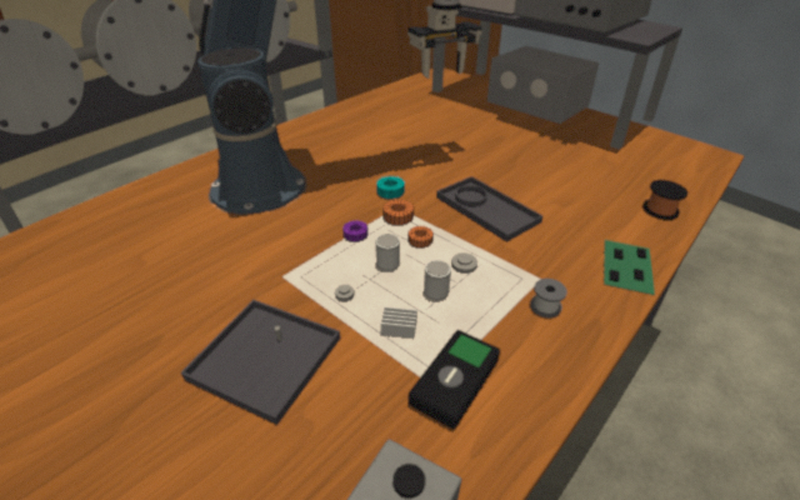

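The top view shows, in 800 px coordinates, the large flange (338,226), canisters (399,213) and (400,290), small copper choke (334,299), heat sink (468,215) and small flange (475,295). The oblong tray's cup is at (205,310) and the square tray's post at (571,293).

```bash
python3 - <<'E'
from h import *
f='t0.png'
def P(n,u,v,z): 
    p=p2w(f,u*.8,v*.8,z);print(n,p.round(4),'r',np.hypot(*p[:2]).round(3));return p
P('lf',337,221,.018);P('canA',399,212,.062);P('canB',400,289,.062);P('choke',334,298,.022);P('bigchoke',310,360,.022)
P('hs',468,214,.03);P('sf',475,293,.018);P('cup',205,310,.02);P('post',572,292.5,.034);P('spool',335,106,.046);P('mm',482,130,.04)
for n,cs in(('ob',[(190,201),(265,212),(235,353),(158,340)]),('sq',[(521,250),(628,216),(668,321),(561,357)])):
    q=np.array([P(n,*c,.02) for c in cs]);print(n,q.mean(0).round(4),np.linalg.norm(q-np.roll(q,-1,0),axis=1).round(3))
    d=(q[0]+q[1]-q[2]-q[3]);print('ang long',np.degrees(np.arctan2(d[1],d[0])))
im=cv2.imread('pics/t0.png')[140:300,230:410];cv2.imwrite('pics/c1.png',cv2.resize(im,(675,600),interpolation=cv2.INTER_CUBIC))
E
```

```text
lf [0.6015 0.1041 0.018 ] r 0.61
canA [ 0.6058 -0.0007  0.062 ] r 0.606
canB [ 0.4815 -0.0017  0.062 ] r 0.482
choke [0.4713 0.1068 0.022 ] r 0.483
bigchoke [0.3714 0.1441 0.022 ] r 0.398
hs [ 0.6095 -0.1156  0.03  ] r 0.62
sf [ 0.4786 -0.1252  0.018 ] r 0.495
cup [0.4525 0.3196 0.02  ] r 0.554
post [ 0.4769 -0.2809  0.034 ] r 0.553
spool [0.7956 0.1074 0.046 ] r 0.803
mm [ 0.7533 -0.1421  0.04  ] r 0.767
ob [0.6377 0.3555 0.02  ] r 0.73
ob [0.6174 0.2262 0.02  ] r 0.658
ob [0.3828 0.2669 0.02  ] r 0.467
ob [0.4037 0.3949 0.02  ] r 0.565
ob [0.5104 0.3109 0.02  ] [0.131 0.238 0.13  0.237]
ang long -9.686898383422262
sq [ 0.5498 -0.2037  0.02  ] r 0.586
sq [ 0.6071 -0.388   0.02  ] r 0.72
sq [ 0.4301 -0.4414  0.02  ] r 0.616
sq [ 0.3738 -0.2616  0.02  ] r 0.456
sq [ 0.4902 -0.3237  0.02  ] [0.193 0.185 0.188 0.185]
ang long 17.49090445757143
```

View pics/c1.png

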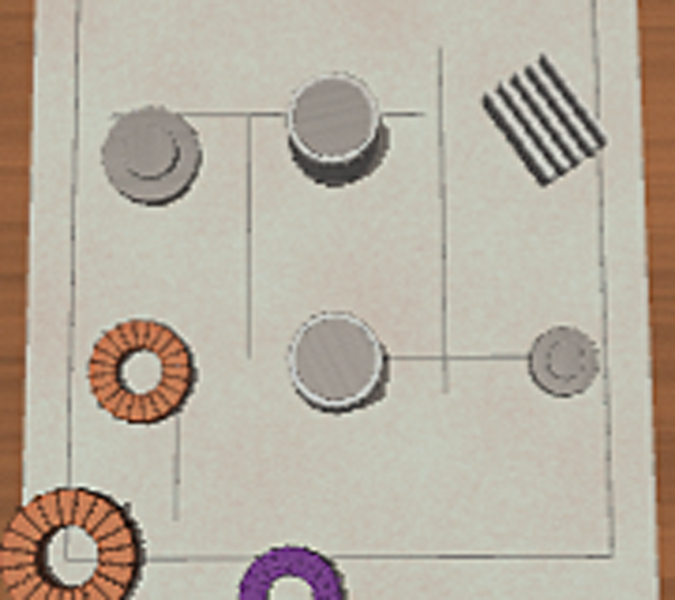

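```bash
cat >> h.py <<'E'
def go(x,y,z,yaw=None):
    """tool-axis shift (mm) and turn to put the TCP at x,y,z with tool y at world angle yaw (deg, mod 180)"""
    s=ctrl.read_state();M=R.from_quat(s['tool_rot']).as_matrix();a=np.degrees(np.arctan2(M[1,1],M[0,1]))
    t=0 if yaw is None else -np.radians((yaw-a+90)%180-90)
    print('shift',tool(np.array([x,y,z])-s['ee_pos']).round(0),'turn',round(t,3),'| yaw now',a.round(1),'t',round(s['time_s'],2),'j6',round(s['qpos'][5],2))
def cw(u,v,z,f='t0.png'): return p2w(f,230+u/3.75-.35,140+v/3.75-.35,z)
E
python3 - <<'E'
from h import *
print('A',cw(335,117,.062),'B',cw(337,361,.062),'lf',cw(151,152,.018),cw(151,156,.012),'choke',cw(140,371,.022),'sf',cw(564,361,.015))
q=np.array([cw(*c,.03) for c in((482,100),(545,55),(607,143),(543,187))]);d=q[3]+q[2]-q[0]-q[1]
print('hs',q.mean(0),np.linalg.norm(q-np.roll(q,-1,0),axis=1),np.degrees(np.arctan2(d[1],d[0])))
go(.606,0,.2,0)
E
```

```text
A [ 6.03230520e-01 -2.95361838e-04  6.20000000e-02] B [ 0.47226596 -0.0007416   0.062     ] lf [0.59420175 0.10336748 0.018     ] [0.59319602 0.10403797 0.012     ] choke [0.47092878 0.10720757 0.022     ] sf [ 0.47576484 -0.12560862  0.015     ]
hs [ 0.60793428 -0.1163585   0.03      ] [0.04406518 0.06043857 0.04376763 0.05935351] -146.70687924380684
shift [-561. -320.   18.] turn 1.182 | yaw now 67.7 t 0.1 j6 -0.08
```

arm_command(rows=[1,-40,-23,0,0.14,1,-80,-46,0,0.28,1,-120,-68,0,0.42,1,-160,-91,0,0.56,1,-200,-114,0,0.7,1,-240,-137,0,0.84,1,-280,-160,0,0.98,1,-320,-183,0,1.12], grip_force=25)

```text
time_s: 0.9
ee_pos: [0.436, 0.2166, 0.2186]
tool_rot: [0.687, 0.727, -0.0, -0.0]
ft_force: [-0.0, 0.9, 0.0]
finger_gap: 0.0929
grasp_force: 0.0
```

```bash
python3 -c "
from h import *
go(.606,0,.2,0)"
```

```text
shift [-226.  158.   19.] turn 0.056 | yaw now 3.2 t 0.9 j6 0.31
```

arm_command(rows=[1,-38,26,3,0.01,1,-76,52,6,0.02,1,-114,78,9,0.03,1,-152,104,12,0.04,1,-190,130,15,0.05,1,-226,158,19,0.056,1,-226,158,19,0.056])

```text
time_s: 1.6
ee_pos: [0.6088, -0.0013, 0.1983]
tool_rot: [0.706, 0.708, -0.0, 0.0]
ft_force: [-1.3, 1.0, -0.1]
finger_gap: 0.093
grasp_force: 0.0
```

```bash
python3 - <<'E'
from h import *
c,s=shot('wrist','w1.png');print(s['ee_pos'],s['ft_force'])
im=cv2.imread('pics/w1.png');
print(w2p('w1.png',[[.6055,0,.062],[.594,.1037,.018],[.608,-.116,.03],[.475,0,.062]]))
cv2.imwrite('pics/w1b.png',cv2.resize(im,(800,500)))
E
```

```text
[ 0.60881592 -0.00134873  0.19829974] [-1.25250117  1.02275035 -0.11219005]
[[317.45751463 188.13351904]
 [307.05975265  84.17864713]
 [319.63576903 271.36372583]
 [191.61697833 187.91223721]]
```

View pics/w1b.png

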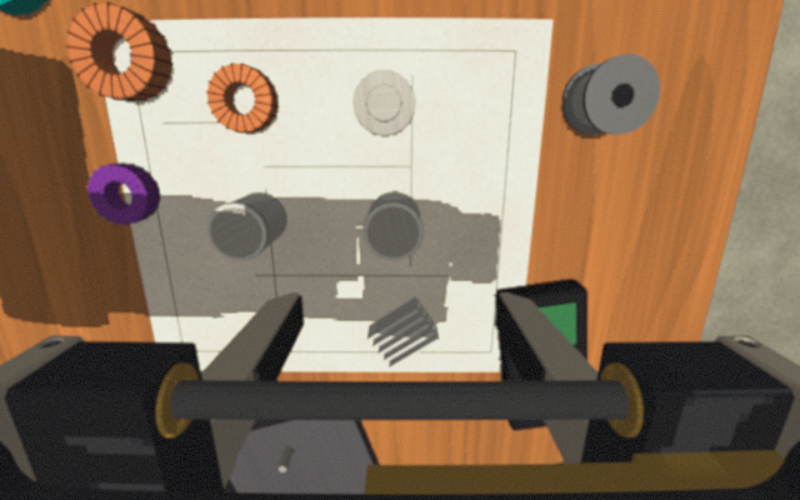

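The wrist view shows can A's top at (392,231), can B's top at (238,232), the large flange boss at (384,103), the choke at (241,98) and the heat sink at about (404,331). Next I compare these with the top-view estimates.

```bash
python3 - <<'E'
from h import *
for n,u,v,z in(('A',392,231,.062),('B',238,232,.062),('lf',384,103,.018),('choke',241,98,.022),('hs',404,331,.03)): print(n,p2w('w1.png',u*.8-.1,v*.8-.1,z).round(4))
go(.6035,0,.026,0)
E
```

```text
A [0.6014 0.0036 0.062 ]
B [0.4739 0.0026 0.062 ]
lf [0.5941 0.1056 0.018 ]
choke [0.4727 0.1097 0.022 ]
hs [ 0.6123 -0.1066  0.03  ]
shift [ -1.  -4. 172.] turn 0.003 | yaw now 0.2 t 1.65 j6 -0.08
```

```bash
python3 - <<'E'
from h import *
s=ctrl.read_state();print(s['ee_pos'],R.from_quat(s['tool_rot']).as_matrix().round(3))
go(.6025,.0015,.026,0)
E
```

```text
[0.60743908 0.00064015 0.19846965] [[-0.003  1.    -0.001]
 [ 1.     0.003  0.   ]
 [ 0.    -0.001 -1.   ]]
shift [  1.  -5. 172.] turn 0.003 | yaw now 0.2 t 1.65 j6 -0.08
```

arm_command(rows=[1,1,-5,45,0,1,1,-5,90,0,1,1,-5,130,0,1,1,-5,155,0,1,1,-5,170,0,1,1,-5,170,0,0,1,-5,170,0,0,1,-5,170,0])

```text
time_s: 2.45
ee_pos: [0.6028, 0.0036, 0.0313]
tool_rot: [0.705, 0.709, 0.001, 0.001]
ft_force: [1.2, 0.6, 0.6]
finger_gap: 0.0811
grasp_force: 0.0
```

arm_command(rows=[0,0,0,0,0,0,0,0,0,0,0,0,0,0,0,0,0,0,0,0])

```text
time_s: 2.85
ee_pos: [0.6024, 0.0034, 0.03]
tool_rot: [0.705, 0.709, 0.0, 0.0]
ft_force: [-0.9, -0.8, -1.5]
finger_gap: 0.0496
grasp_force: 17.6
```

arm_command(rows=[0,0,0,-6,0,0,0,0,-15,0,0,0,0,-20,0,0,0,0,-20,0,0,0,0,-20,0])

```text
time_s: 3.35
ee_pos: [0.6018, 0.0035, 0.0497]
tool_rot: [0.705, 0.709, -0.0, 0.0]
ft_force: [0.8, 0.1, -5.1]
finger_gap: 0.0495
grasp_force: 25.0
```

arm_command(rows=[0,10,-5,-30,0,0,50,-24,-45,0,0,90,-43,-45,0,0,130,-62,-45,0,0,172,-82,-45,0,0,214,-102,-45,0,0,256,-122,-45,0,0,290,-138,-45,0])

```text
time_s: 4.15
ee_pos: [0.4606, 0.2945, 0.0944]
tool_rot: [0.705, 0.709, -0.0, -0.0]
ft_force: [0.1, -0.3, -5.3]
finger_gap: 0.0492
grasp_force: 25.0
```

arm_command(rows=[0,26,-12,0,0,0,26,-12,0,0,0,26,-12,0,0])

```text
time_s: 4.45
ee_pos: [0.4497, 0.3187, 0.0944]
tool_rot: [0.704, 0.71, -0.0, 0.0]
ft_force: [0.5, -1.6, -4.7]
finger_gap: 0.0495
grasp_force: 25.0
```

```bash
python3 - <<'E'
from h import *
print(ctrl.read_state()['ft_force'])
c,s=shot('wrist','w2.png');print(s['ee_pos']);shot('top','t2.png')
im=cv2.imread('pics/w2.png');cv2.imwrite('pics/w2b.png',im)
t=cv2.resize(cv2.imread('pics/t2.png')[150:290,100:240],(560,560),interpolation=cv2.INTER_CUBIC);cv2.imwrite('pics/w2b.png',np.hstack([t]))
go(.4525,.3196,.036,0)
E
```

```text
[ 0.51281731 -1.6490255  -4.72107353]
[0.44966387 0.31869127 0.09435936]
shift [ 2.  2. 58.] turn 0.005 | yaw now 0.3 t 4.55 j6 0.53
```

View pics/w2.png

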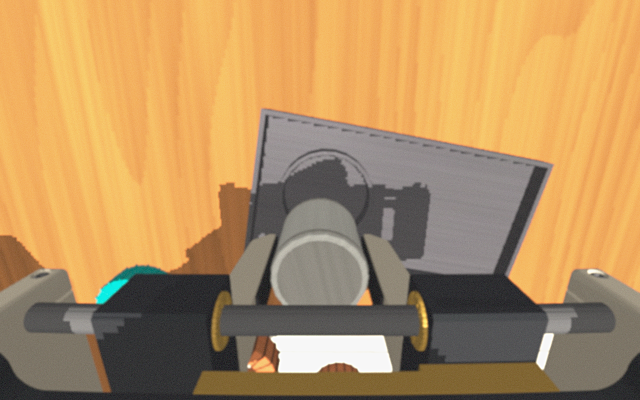

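The wrist picture shows the held can's top centred at (320,270) and the cup rim centred near (326,191), with its far edge at (325,150) and sides at (283,192) and (369,192).

```bash
python3 - <<'E'
from h import *
f='w2.png'
for n,u,v,z in(('L',283,192,.02),('R',369,192,.02),('far',325,150,.02),('cantop',320,270,.1264),('canL',271,270,.1264),('canR',368,270,.1264),('c1',264,109,.02),('c2',551,164,.02)): print(n,p2w(f,u,v,z).round(4))
E
```

```text
L [0.4184 0.3332 0.02  ]
R [0.4892 0.3338 0.02  ]
far [0.4525 0.368  0.02  ]
cantop [0.4488 0.3232 0.1264]
canL [0.4244 0.323  0.1264]
canR [0.4727 0.3234 0.1264]
c1 [0.4056 0.3989 0.02  ]
c2 [0.6364 0.3586 0.02  ]
```

arm_command(rows=[0,3,4,8,0,0,3,4,25,0,0,3,4,40,0,0,3,4,50,0,0,3,4,56,0,0,3,4,58,0,0,3,4,60,0,0,3,4,60,0])

```text
time_s: 5.35
ee_pos: [0.4541, 0.3217, 0.0348]
tool_rot: [0.705, 0.709, 0.0, 0.0]
ft_force: [-0.9, -0.0, -5.0]
finger_gap: 0.0496
grasp_force: 25.0
```

arm_command(rows=[0,0,0,1,0,0,0,0,2,0,0,0,0,2,0,0.75,0,0,2,0,0.75,0,0,2,0,0.75,0,0,2,0,0.75,0,0,2,0])

```text
time_s: 6.05
ee_pos: [0.4541, 0.3217, 0.0327]
tool_rot: [0.705, 0.709, 0.0, 0.0]
ft_force: [0.6, -0.5, -1.1]
finger_gap: 0.0693
grasp_force: 0.0
```

arm_command(rows=[0.75,0,0,-15,0,0.75,0,0,-55,0,1,0,0,-95,0,1,0,0,-115,0])

```text
time_s: 6.45
ee_pos: [0.455, 0.3222, 0.152]
tool_rot: [0.705, 0.709, 0.002, 0.001]
ft_force: [1.0, 0.1, -0.5]
finger_gap: 0.0815
grasp_force: 0.0
```

```bash
python3 - <<'E'
from h import *
go(.594,.104,.15,0)
E
```

```text
shift [-219.  138.    2.] turn 0.006 | yaw now 0.3 t 6.45 j6 0.53
```

arm_command(rows=[1,-37,23,0,0,1,-74,46,0,0,1,-111,69,0,0,1,-148,92,0,0,1,-185,115,0,0,1,-219,138,0,0,1,-219,138,30,0,1,-219,138,60,0])

```text
time_s: 7.25
ee_pos: [0.5945, 0.1023, 0.0886]
tool_rot: [0.706, 0.708, 0.001, 0.001]
ft_force: [1.0, 0.3, -0.5]
finger_gap: 0.093
grasp_force: 0.0
```

```bash
python3 - <<'E'
from h import *
go(.594,.1045,.004,0)
E
```

```text
shift [ 2. -1. 85.] turn 0.004 | yaw now 0.2 t 7.25 j6 0.09
```

arm_command(rows=[1,2,-1,35,0,1,2,-1,60,0,1,2,-1,75,0,1,2,-1,82,0,1,2,-1,84,0,0,2,-1,84,0,0,2,-1,84,0,0,2,-1,84,0])

```text
time_s: 8.05
ee_pos: [0.5928, 0.1055, 0.0045]
tool_rot: [0.705, 0.709, 0.0, 0.0]
ft_force: [-0.8, 0.3, 0.1]
finger_gap: 0.0738
grasp_force: 0.0
```

arm_command(rows=[0,0,0,0,0,0,0,0,0,0,0,0,0,0,0,0,0,0,-10,0,0,0,0,-40,0,0,0,0,-60,0,0,0,0,-60,0])

```text
time_s: 8.75
ee_pos: [0.5937, 0.1056, 0.0665]
tool_rot: [0.705, 0.709, 0.002, 0.001]
ft_force: [0.8, -0.1, -2.3]
finger_gap: 0.0542
grasp_force: 25.0
```

```bash
python3 - <<'E'
from h import *
go(.561,.305,.064,-9)
E
```

```text
shift [200. -32.   2.] turn 0.163 | yaw now 0.3 t 8.75 j6 0.09
```

arm_command(rows=[0,40,-6,0,0.03,0,80,-13,0,0.06,0,120,-19,0,0.1,0,160,-26,0,0.13,0,200,-32,0,0.16,0,200,-32,15,0.16,0,200,-32,30,0.16,0,200,-32,30,0.16])

```text
time_s: 9.55
ee_pos: [0.5574, 0.3035, 0.0303]
tool_rot: [0.76, 0.65, -0.003, -0.001]
ft_force: [0.2, -0.2, -1.4]
finger_gap: 0.0547
grasp_force: 25.0
```

arm_command(rows=[0,0,0,12,0,0,0,0,20,0,0,0,0,24,0,0,0,0,26,0,0,0,0,26,0])

```text
time_s: 10.05
ee_pos: [0.5593, 0.305, 0.008]
tool_rot: [0.759, 0.651, 0.0, 0.0]
ft_force: [-0.5, -0.0, -1.0]
finger_gap: 0.0541
grasp_force: 25.0
```

arm_command(rows=[0.75,0,0,0,0,0.75,0,0,0,0,0.75,0,0,0,0,0.75,0,0,-15,0,0.75,0,0,-60,0,1,0,0,-105,0,1,0,0,-115,0])

```text
time_s: 10.75
ee_pos: [0.5613, 0.3063, 0.1291]
tool_rot: [0.759, 0.651, 0.004, 0.001]
ft_force: [0.8, 0.4, 0.6]
finger_gap: 0.0814
grasp_force: 0.0
```

```bash
python3 - <<'E'
from h import *
go(.472,.107,.13,0)
E
```

```text
shift [-211.  -58.   -2.] turn -0.154 | yaw now -8.8 t 10.75 j6 0.58
```

arm_command(rows=[1,-36,-10,0,-0.08,1,-72,-20,0,-0.16,1,-108,-30,0,-0.24,1,-144,-40,0,-0.32,1,-180,-50,0,-0.4,1,-211,-58,0,-0.456,1,-211,-58,0,-0.456,1,-211,-58,0,-0.456])

```text
time_s: 11.55
ee_pos: [0.4697, 0.1055, 0.1232]
tool_rot: [0.593, 0.805, 0.0, 0.0]
ft_force: [0.0, -0.5, 0.7]
finger_gap: 0.093
grasp_force: 0.0
```

```bash
python3 - <<'E'
from h import *
shot('top','t2a.png')
c,s=shot('wrist','w3.png');print(s['ee_pos'],ctrl.read_state()['ee_pos'])
im=cv2.imread('pics/w3.png');t=cv2.imread('pics/t2a.png')[150:290,110:310]
cv2.imwrite('pics/w3b.png',np.vstack([cv2.resize(im[0:330],(640,330)),cv2.resize(t,(386,270),interpolation=cv2.INTER_CUBIC)[:, :] if 0 else cv2.copyMakeBorder(cv2.resize(t,(386,270),interpolation=cv2.INTER_CUBIC),0,0,0,254,0)]))
go(.4715,.1075,.004,17.3)
E
```

```text
[0.46996837 0.10599968 0.1231403 ] [0.46994897 0.10627539 0.12294869]
shift [  1.   2. 119.] turn -0.0 | yaw now 17.3 t 11.65 j6 -0.18
```

View pics/w3b.png

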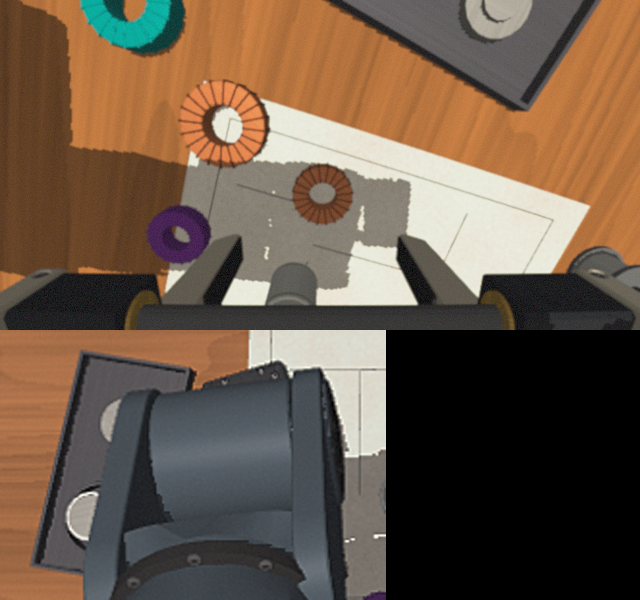

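The choke's top is centred at (323,193) in the wrist view. The canister stands in the cup and the large flange lies in the tray.

```bash
python3 - <<'E'
from h import *
print(p2w('w3.png',323,194,.022),p2w('w3.png',293,194,.022),p2w('w3.png',353,194,.022))
E
```

```text
[0.47061316 0.11219097 0.022     ] [0.44434796 0.10404744 0.022     ] [0.49688241 0.1203384  0.022     ]
```

arm_command(rows=[1,3,2,40,0,1,3,2,80,0,1,3,2,105,0,1,3,2,115,0,1,3,2,118,0,0,3,2,118,0,0,3,2,118,0,0,3,2,118,0])

```text
time_s: 12.45
ee_pos: [0.4711, 0.1092, 0.0057]
tool_rot: [0.593, 0.805, 0.001, 0.001]
ft_force: [0.2, 0.4, -0.8]
finger_gap: 0.0738
grasp_force: 0.0
```

arm_command(rows=[0,0,0,0,0,0,0,0,0,0,0,0,0,0,0,0,0,0,-10,0,0,0,0,-50,0,0,0,0,-85,0,0,0,0,-95,0,0,0,0,-95,0])

```text
time_s: 13.25
ee_pos: [0.471, 0.1092, 0.1008]
tool_rot: [0.593, 0.805, 0.001, 0.001]
ft_force: [-0.4, 0.3, -2.8]
finger_gap: 0.0558
grasp_force: 25.0
```

```bash
python3 - <<'E'
from h import *
go(.477,-.28,.1,17.3)
E
```

```text
shift [-373. -110.    1.] turn 0.0 | yaw now 17.3 t 13.25 j6 -0.17
```

arm_command(rows=[0,-44,-13,0,0,0,-88,-26,0,0,0,-132,-39,0,0,0,-176,-52,0,0,0,-220,-65,0,0,0,-264,-78,0,0,0,-308,-91,0,0,0,-352,-104,0,0])

```text
time_s: 14.05
ee_pos: [0.4746, -0.2593, 0.0977]
tool_rot: [0.593, 0.805, -0.0, -0.001]
ft_force: [1.0, 0.3, -0.4]
finger_gap: 0.0559
grasp_force: 25.0
```

arm_command(rows=[0,-21,-6,0,0,0,-21,-6,15,0,0,-21,-6,30,0,0,-21,-6,30,0,0,-21,-6,30,0])

```text
time_s: 14.55
ee_pos: [0.4758, -0.2793, 0.0686]
tool_rot: [0.593, 0.805, -0.0, -0.001]
ft_force: [0.7, 0.3, -1.3]
finger_gap: 0.0558
grasp_force: 25.0
```

```bash
python3 - <<'E'
from h import *
c,s=shot('wrist','w4.png');print(s['ee_pos'],ctrl.read_state()['ee_pos'])
shot('top','t4.png')
go(.477,-.28,.01,17.3)
print(w2p('w4.png',[[.4769,-.2809,.034]]))
im=cv2.imread('pics/w4.png');t=cv2.imread('pics/t4.png')[160:300,400:560]
cv2.imwrite('pics/w4b.png',np.vstack([im[100:400],cv2.copyMakeBorder(cv2.resize(t,(343,300),interpolation=cv2.INTER_CUBIC),0,0,0,297,0)]))
E
```

```text
[ 0.47578315 -0.27928375  0.06859235] [ 0.4762015  -0.27947772  0.06928929]
shift [-1.  0. 60.] turn 0.0 | yaw now 17.3 t 14.65 j6 -0.92
[[321.58598467 230.23133359]]
```

View pics/w4b.png

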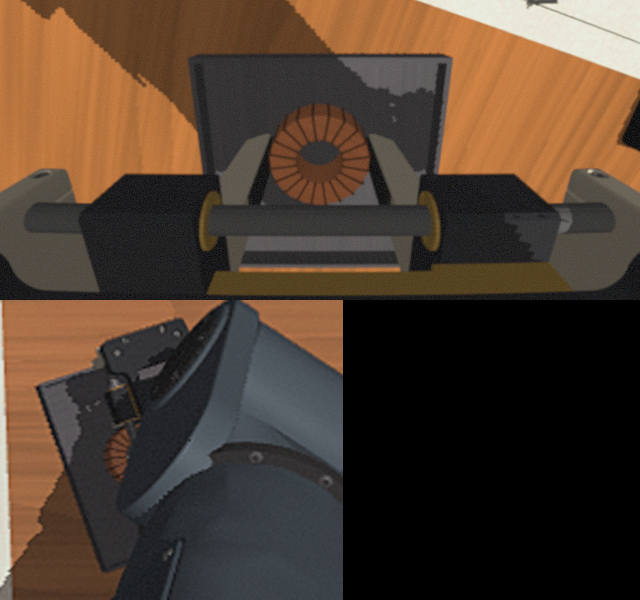

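In the wrist view (full-image rows) the tray's far corners are at (191,156) and (451,157), and the held choke's top is centred at about (320,251). The choke hides the post, so I'll locate the post from the corners.

```bash
python3 - <<'E'
from h import *
f='w4.png'
a=p2w(f,191,156,.02);b=p2w(f,451,157,.02);d=(b-a);print(a,b,np.linalg.norm(d),np.degrees(np.arctan2(d[1],d[0])))
u=d/np.linalg.norm(d);n=np.array([-u[1],u[0],0]);print('post',(a+b)/2-.05*n)
print('choke',p2w(f,320,251,.085),p2w(f,270,255,.085),p2w(f,370,255,.085))
E
```

```text
[ 0.37267624 -0.25986619  0.02      ] [ 0.54998126 -0.20532628  0.02      ] 0.1855038318416378 17.09816102867369
post [ 0.47602924 -0.28038636  0.02      ]
choke [ 0.47305577 -0.27237013  0.085     ] [ 0.44765255 -0.28287781  0.085     ] [ 0.49989192 -0.26653595  0.085     ]
```

arm_command(rows=[0,-4,1,5,0,0,-4,1,15,0,0,-4,1,24,0,0,-4,1,29,0,0,-4,1,33,0,0,-4,1,36,0,0,-4,1,36,0])

```text
time_s: 15.35
ee_pos: [0.4784, -0.2832, 0.0333]
tool_rot: [0.593, 0.805, -0.0, -0.0]
ft_force: [-0.4, -0.1, -0.5]
finger_gap: 0.0558
grasp_force: 25.0
```

arm_command(rows=[0,0,0,8,0,0,0,0,16,0,0,0,0,21,0,0,0,0,23,0,0,0,0,24,0,0,0,0,24,0])

```text
time_s: 15.95
ee_pos: [0.4785, -0.2833, 0.0096]
tool_rot: [0.593, 0.805, -0.0, -0.0]
ft_force: [0.7, 0.3, -1.4]
finger_gap: 0.0558
grasp_force: 25.0
```

arm_command(rows=[0,0,0,1,0,0.78,0,0,1,0,0.78,0,0,1,0,0.78,0,0,1,0,0.78,0,0,-15,0,0.78,0,0,-60,0,1,0,0,-105,0,1,0,0,-115,0])

```text
time_s: 16.75
ee_pos: [0.4803, -0.2845, 0.1293]
tool_rot: [0.593, 0.805, 0.0, 0.004]
ft_force: [0.2, 0.1, 0.5]
finger_gap: 0.0838
grasp_force: 0.0
```

```bash
python3 - <<'E'
from h import *
go(.608,-.1145,.125,-56.7)
E
```

```text
shift [124. 172.   4.] turn 1.292 | yaw now 17.3 t 16.75 j6 -0.92
```

arm_command(rows=[1,18,25,0,0.145,1,36,50,0,0.29,1,54,75,0,0.435,1,72,100,0,0.58,1,90,125,0,0.725,1,108,150,0,0.87,1,124,172,0,1.015,1,124,172,0,1.16])

```text
time_s: 17.55
ee_pos: [0.607, -0.1111, 0.1238]
tool_rot: [0.938, 0.347, 0.0, -0.0]
ft_force: [0.1, -0.8, 0.2]
finger_gap: 0.0932
grasp_force: 0.0
```

arm_command(rows=[1,0,0,0,0.132,1,0,0,0,0.132,1,0,0,0,0.132])

```text
time_s: 17.85
ee_pos: [0.6056, -0.1137, 0.1242]
tool_rot: [0.958, 0.288, -0.0, -0.0]
ft_force: [0.2, -0.6, -0.4]
finger_gap: 0.0933
grasp_force: 0.0
```

```bash
python3 - <<'E'
from h import *
c,s=shot('wrist','w5.png');print(s['ee_pos'],ctrl.read_state()['ee_pos'])
shot('top','t5.png')
go(.608,-.1145,.01,-56.7)
x=np.radians(33.3);ex=np.array([np.cos(x),np.sin(x),0]);ey=np.array([-ex[1],ex[0],0]);C=np.array([.608,-.1155,.03])
pts=[C+a*.03*ex+b*.021*ey for a,b in((1,1),(1,-1),(-1,-1),(-1,1))]
q=w2p('w5.png',pts);print(q.round(0))
im=cv2.imread('pics/w5.png');cv2.polylines(im,[q.round().astype(int).reshape(-1,1,2)],True,(0,0,255),1)
t=cv2.imread('pics/t5.png')[160:300,400:560]
cv2.imwrite('pics/w5b.png',np.vstack([im[:330],cv2.copyMakeBorder(cv2.resize(t,(309,270),interpolation=cv2.INTER_CUBIC),0,0,0,331,0)]))
E
```

```text
[ 0.60558456 -0.11373586  0.1241534 ] [ 0.60561521 -0.11380921  0.12428424]
shift [  2.   2. 114.] turn 0.002 | yaw now -56.6 t 17.95 j6 0.73
[[300. 166.]
 [348. 166.]
 [346. 230.]
 [301. 230.]]
```

View pics/w5b.png

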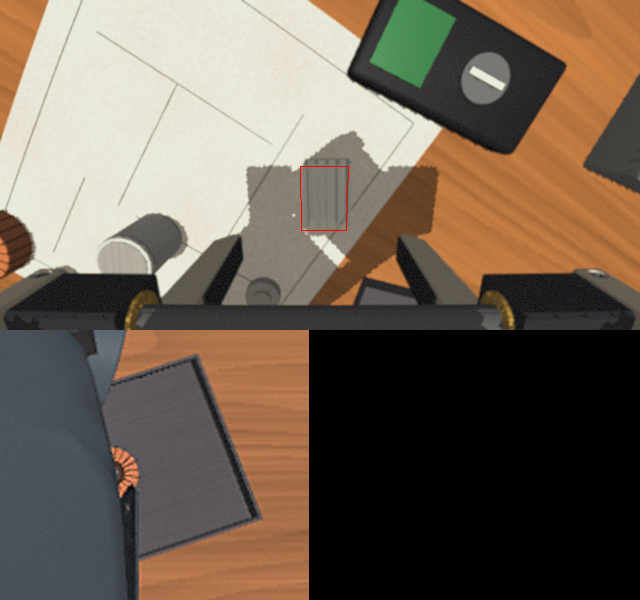

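The projected heat-sink outline (red) lies about 5 px below the seen one, and the angle fits. The choke sits over the post in the square tray.

arm_command(rows=[1,4,1,40,0,1,4,1,80,0,1,4,1,105,0,1,4,1,113,0,1,4,1,116,0,0,4,1,116,0,0,4,1,116,0,0,4,1,116,0])

```text
time_s: 18.75
ee_pos: [0.6104, -0.1125, 0.0099]
tool_rot: [0.958, 0.286, 0.001, 0.001]
ft_force: [-0.2, 0.0, -0.5]
finger_gap: 0.0732
grasp_force: 0.0
```

arm_command(rows=[0,0,0,0,0,0,0,0,0,0,0,0,0,0,0,0,0,0,0,0,0,0,0,-10,0,0,0,0,-40,0,0,0,0,-70,0,0,0,0,-70,0])

```text
time_s: 19.55
ee_pos: [0.6118, -0.1128, 0.083]
tool_rot: [0.958, 0.286, 0.003, 0.002]
ft_force: [0.1, 0.9, -0.7]
finger_gap: 0.0417
grasp_force: 25.0
```

```bash
python3 - <<'E'
from h import *
go(.503,-.364,.08,-72.7)
E
```

```text
shift [-229.  150.    3.] turn 0.279 | yaw now -56.7 t 19.55 j6 0.73
```

arm_command(rows=[0,-38,25,0,0.05,0,-76,50,0,0.1,0,-114,75,0,0.14,0,-152,100,0,0.19,0,-190,125,0,0.23,0,-229,150,0,0.28,0,-229,150,20,0.28,0,-229,150,40,0.28])

```text
time_s: 20.35
ee_pos: [0.4997, -0.3647, 0.0381]
tool_rot: [0.989, 0.149, 0.0, 0.0]
ft_force: [-0.3, -0.8, -1.4]
finger_gap: 0.0419
grasp_force: 25.0
```

```bash
python3 - <<'E'
from h import *
go(.503,-.364,.0125,-72.7)
E
```

```text
shift [ 3.  0. 26.] turn -0.004 | yaw now -72.9 t 20.35 j6 0.57
```

arm_command(rows=[0,3,0,10,0,0,3,0,18,0,0,3,0,23,0,0,3,0,25,0,0,3,0,25,0])

```text
time_s: 20.85
ee_pos: [0.5036, -0.3625, 0.0138]
tool_rot: [0.989, 0.15, 0.0, 0.0]
ft_force: [-0.3, 0.3, -0.3]
finger_gap: 0.042
grasp_force: 25.0
```

arm_command(rows=[0,0,0,1,0,0,0,0,1.5,0,0,0,0,1.5,0,0.6,0,0,1.5,0,0.6,0,0,1.5,0,0.6,0,0,1.5,0,0.6,0,0,-20,0,0.6,0,0,-60,0])

```text
time_s: 21.65
ee_pos: [0.5021, -0.3614, 0.0718]
tool_rot: [0.989, 0.15, -0.002, -0.002]
ft_force: [0.9, -0.4, 1.3]
finger_gap: 0.0558
grasp_force: 0.0
```

arm_command(rows=[1,0,0,-50,0,1,0,0,-100,0,1,40,0,-140,0,1,85,0,-150,0,1,130,0,-150,0,1,175,0,-150,0,1,220,0,-150,0,1,220,0,-150,0])

```text
time_s: 22.45
ee_pos: [0.717, -0.2944, 0.2214]
tool_rot: [0.988, 0.152, -0.0, -0.001]
ft_force: [-1.2, -0.2, -0.6]
finger_gap: 0.0932
grasp_force: 0.0
```

```bash
python3 - <<'E'
from h import *
print(ctrl.read_state()['ee_pos'])
shot('top','t6.png');shot('scene','s6.png')
t=cv2.imread('pics/t6.png')[120:320,110:560];s=cv2.imread('pics/s6.png')[110:350,120:480]
cv2.imwrite('pics/f6.png',np.vstack([cv2.resize(t,(720,320),interpolation=cv2.INTER_CUBIC),cv2.copyMakeBorder(cv2.resize(s,(420,280),interpolation=cv2.INTER_CUBIC),0,0,0,300,0)]))
E
```

```text
[ 0.71702895 -0.29442665  0.22140656]
```

View pics/f6.png

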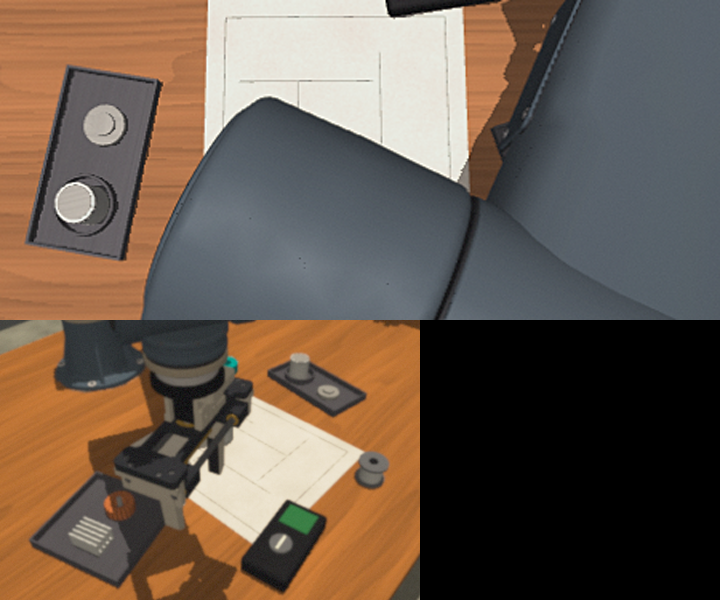

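The scene view shows the heat sink and choke in the square tray, and the canister in the cup beside the flange. I'll move the arm clear for a final check.

```bash
python3 - <<'E'
from h import *
go(.30,.42,.25)
print((p2w('t6.png',110+74.5/1.6,120+203/1.6,.066)).round(4))
E
```

```text
shift [-182. -807.  -27.] turn 0 | yaw now -72.7 t 22.55 j6 0.81
[0.4518 0.3182 0.066 ]
```

arm_command(rows=[1,-9,-45,-27,-0.1,1,-19,-90,-27,-0.2,1,-29,-135,-27,-0.3,1,-39,-180,-27,-0.4,1,-50,-225,-27,-0.5,1,-60,-270,-27,-0.6,1,-70,-315,-27,-0.7,1,-80,-360,-27,-0.8])

```text
time_s: 23.35
ee_pos: [0.5283, 0.0232, 0.2511]
tool_rot: [0.852, 0.524, 0.0, 0.0]
ft_force: [1.1, 0.3, 0.6]
finger_gap: 0.0928
grasp_force: 0.0
```

```bash
python3 -c "
from h import *
go(.30,.42,.25)"
```

```text
shift [ 251. -383.    1.] turn 0 | yaw now -26.8 t 23.35 j6 0.42
```

arm_command(rows=[1,26,-40,0,0,1,52,-80,0,0,1,78,-120,0,0,1,104,-160,0,0,1,130,-200,0,0,1,157,-240,0,0,1,184,-280,0,0,1,210,-320,0,0])

```text
time_s: 24.15
ee_pos: [0.339, 0.3552, 0.2512]
tool_rot: [0.853, 0.522, 0.001, 0.0]
ft_force: [1.3, -0.2, -0.1]
finger_gap: 0.0925
grasp_force: 0.0
```

```bash
python3 - <<'E'
from h import *
shot('top','t7.png');shot('scene','s7.png')
t=cv2.imread('pics/t7.png');s=cv2.imread('pics/s7.png')
cv2.imwrite('pics/f7.png',np.vstack([np.hstack([cv2.resize(t[160:300,400:560],(400,350),interpolation=cv2.INTER_CUBIC),cv2.resize(s[225:345,130:300],(400,350),interpolation=cv2.INTER_CUBIC)]),cv2.copyMakeBorder(cv2.resize(t[120:320,110:430],(400,250),interpolation=cv2.INTER_CUBIC),0,0,0,400,0)]))
E
```

```text
(no output)
```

View pics/f7.png

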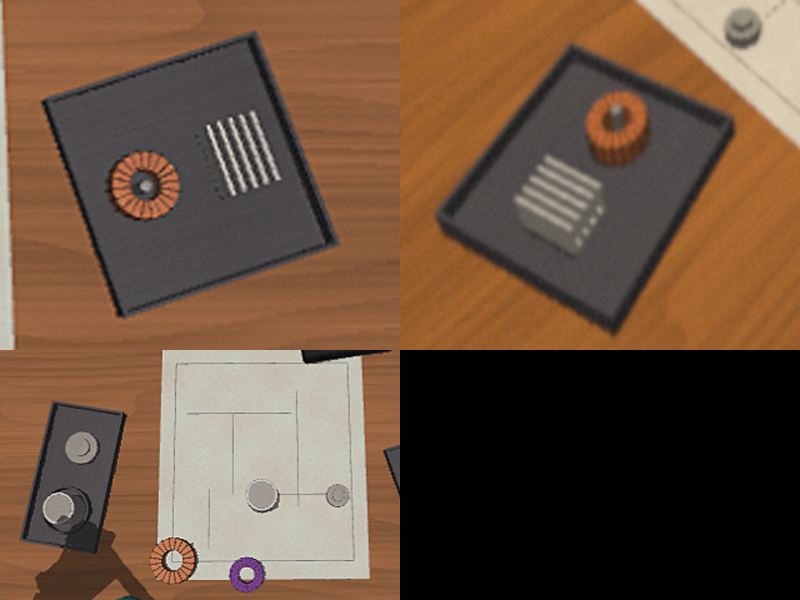

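Everything is in place: the choke is flat round the post at (145,186), the heat sink is at (243,153), the full canister is in its cup and the flange is in its tray. The empty canister and small flange have not been moved.

```bash
python3 -c "
from h import *
print(ctrl.sign_off())"
```

```text
the job is handed in; nothing more can be done
None
```

Both kits are made up and handed in after about 24 s of robot time; sign-off returned no verdict. I lifted only one canister: it weighed about 5 N, so it is the full one, and the other was never touched.

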